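# Present the green bottle to the scanner

## Robot

A 7-joint arm with a two-finger parallel gripper is mounted at the origin on the work surface. World frame = base frame: x ahead of the robot, y to its left, z up, the work surface at z = 0. Lengths are in m, angles in rad, forces in N, time in s.
With the tool pointing down it reaches from about 0.425 to 0.925 m from the base axis. Payload 6.8 kg.
Tool frame: the origin (TCP) lies at the very end of the fingers, on their centre line; the grasp point (between the pads) lies 19 mm behind it (r.grip_depth is the distance from the TCP to the grasp point, in m); z points along the fingers, y is the direction in which the jaws open and shut (so a half turn about z gives the same grasp; the last joint's range is limited). The gripper opens to 85 mm and grips with 20 to 120 N. Pads are 22 mm wide; open, the fingers measure 114 mm over their backs; the gripper's body (76 mm by 85 mm) begins 54 mm behind the grasp point. The pads swing forward as they close: fully open they stand 13 mm farther back than shut.
Start: joints at [1.002, 0.477, 0.022, 1.555, -0.011, 1.109, -0.083], TCP at [0.3, -0.605, 0.231] pointing down, gripper open.
Joint ranges: [-2.96, 2.96], [-0.34, 2.1], [-1.41, 1.46], [0.24, 2.44], [-1.37, 4.51], [0.17, 1.92], [-2.96, 2.96]. Speed limits (rad/s): [2.39, 2.39, 3.14, 3.14, 3.14, 3.14, 3.14].

## Interface

Orientations are given as a rotation vector (axis times angle).
In Python, from bench import r, grab_frame gives the robot as it stands. The module is installed in compiled form; this text tells all that it offers.
- The arm moves only by the tool play_rows, never from a script. Its argument "increments" is a list of rows, each a list of 7 numbers: the shift along the tool's x, y, z in mm, then the turn, a rotation vector about the tool's x, y, z in rad, then the closure in counts, from 0 (fully open) to 255 (shut). In form: [[tx, ty, tz, rx, ry, rz, claw], ...]. A call has 1 to 5 rows; each row shifts and turns the pose as measured when the row begins, along the tool's axes as they then stand; what a row does not reach is not made up. A row lasts 1/10 s, in which the tool goes at most 50 mm and 8.59 degrees, less where a joint would pass 70% of its speed; a pose out of reach is approached as far as the arm can. A call is refused whole if a number of a shift passes 50 or a number of a turn 0.15, either way. A call with a gripper value outside its range is refused whole. The fingers move at their own pace and stop on an object; "force" is the grip in N (left out, the last holds). Time passes only in rows, so rows that do not move let the fingers close. It gives the time, the measured TCP pose, the force and the opening at its end, in the units of the state.
- r.get_obs(): the state, without advancing time (a new reading comes with each control period).
- grab_frame(name): name is "scene" or "top"; returns a dict with "color" (480x640x3 uint8, blue, green, red), "depth" (480x640 float32, m along the optical axis (not along the pixel's ray), 0 where there is no reading), "K" (3x3 intrinsics, pixels), "T" (4x4, takes a point from camera to world coordinates). Camera axes: x right, y up, looking along -z (the intrinsics and any distortion apply to the point x, -y, -z); pixel columns grow to the right and rows downward; lengths in m; the calibration is good to about 2 mm. A picture is of the moment at which its call begins.
- r.hand_in(): hands the job in, once; it reports no verdict.
The state is a dict: "clock": time; "joints": joint angles; "qvel": joint speeds; "tau": joint torques, N m; "tcp_pos": TCP position; "orientation": TCP orientation; "contact_force": force on the tool from outside, world axes, zero at the start; "moment": the same for the moment, N m; "grip_width": finger opening in m.
Only numpy, scipy, OpenCV 4.12 (cv2) and the standard library are available. Lean on these libraries where they do the work, as an engineer would, in place of code of your own. Each camera call takes 0.05 s, during which the arm holds its last target.

## Task

First wake the code scanner: squeeze its orange trigger right in towards the grip and let it spring back out. Only then turn the carousel until the bottle with the green cap stands squarely in front of the scanner's window, and hold the carousel still there for the scan: finish while still gripping it, without letting go. Leave the loose things round about where they stand.

Things in the scene. Friction and masses are not known exactly. Their poses are not given: they have to be found in the camera images.
- scanner: grey pistol-shaped scanner fixed on its side on a metal foot. Origin on the table under the window's face, z up. The window looks along -y, straight at the carousel's axis 150 to 185 mm away. Barrel: back along +y, 105 mm long, 64 mm wide, top at 104 mm. Grip: level along +x, x = 30 to 133 mm, y = 73 to 101 mm, 32 mm thick, mid-height 75 mm, free underneath
- pinch_point (a point): where to pinch trigger and grip together from above, at (70, 77.5, 75) mm in the scanner's frame, 75 mm above the table. Along the scanner's y axis the two together measure 48 mm here with the trigger out (this point is half-way), about 41 mm with it in. The grip is rigid
- trigger (a joint): orange trigger bar, 22 mm tall, in front (-y side) of the grip, scanner frame x = 34 to 86 mm, front face y = 53 mm when out. Angle in rad: 0 out, 0.22 fully in. Hinged about the vertical at its barrel end (x = 36 mm), it swings to +y; about 5 N at the pinch point push it in; it springs back by itself
- turntable: turning tray of the carousel: grey disc 210 mm across, top 32 mm above the table, six dropper bottles fixed on it 78 mm from the axis, tops at 115 mm. Turns either way about the vertical, many turns, with light friction (0.03 N m), and stays where left. Origin on the axis at table level, z up; its x axis points to the green-capped bottle
- carousel_handle (a point): centre of the black bar handle on top of the carousel's central post, on the axis, 165 mm above the table; the bar is 56 mm long along the turntable's x axis, 14 mm wide and 30 mm tall, and turns with the tray
- green_bottle (a point): middle of the bottle with the green cap and green label (the others have white caps), 33 mm across, 83 mm tall, fixed on the tray 78 mm from the axis; this point is 73 mm above the table
- amber_bottle: amber dropper bottle with black cap, 33 mm across, 83 mm tall, loose, standing near the scanner; leave it. Origin at its underside
- white_bottle: white dropper bottle with blue label and white cap, 33 mm across, 83 mm tall, loose, standing beyond the carousel; leave it. Origin at its underside
- cream_jar: small jar with metal lid, 52 mm across, 45 mm tall, loose; leave it. Origin at its underside
- bowl: white bowl, 72 mm across, 35 mm tall, loose; leave it. Origin at its underside
- tuning_fork: aluminium tuning fork lying flat, 190 mm long, 30 mm wide, 14 mm tall, loose; leave it. Origin at its underside
- mug: blue mug, 76 mm across, 85 mm tall, loose; leave it. Origin at its underside
Not all that is in view belongs to the job. Leave any blue or purple look-alike of the scanner alone.

How it is judged:
On the way, in this order (a step that is already met when the one before it is completed fails the run):
1. the scanner's trigger is squeezed in (0.15 rad or more) (value of joint trigger above 0.15 rad), for 0.1 s.
2. the trigger is let go and has sprung back out (below 0.05 rad) (value of joint trigger below 0.05 rad), for 0.1 s.
3. the green-capped bottle stands in front of the scanner's window (x of green_bottle in the frame of scanner between -0.01 and 0.01 m and y of green_bottle in the frame of scanner above -0.13 m), for 0.2 s.
At the end, for the whole second after the job is handed in: the green-capped bottle is on the scanner's side of the carousel within 10 mm sideways of the line straight out of the window's middle, the fingers hold the turntable (contact force over 2 N), it is still (below 0.05 rad/s), and the trigger is out (below 0.05 rad) (all of step 3 and contact force between the fingers and turntable above 2 N and angular speed of turntable below 0.05 rad/s and value of joint trigger below 0.05 rad); the arm keeps its last pose, push and grip.
It fails at once if a loose thing round about is pushed more than 25 mm (distance of any of amber_bottle, white_bottle, cream_jar, bowl, tuning_fork, mug from where it was at the start of the episode above 0.025 m).
It fails at once if a loose thing round about is tipped over (angle between any of amber_bottle, white_bottle, cream_jar, bowl, tuning_fork, mug's own z axis and vertical above 0.5 rad).
It also fails if it takes over 69 s, if anything falls off the work surface, if the arm or the gripper's body presses on something with over 40 N, if the wrist force passes 120 N, or if a joint passes its speed limit or range.

## Working session

There is one attempt and no reset: what is moved stays moved. The work goes in short steps, Python scripts to look and compute and a tool call to move; the robot and the scene stay as the last step left them, time stands still between calls to the robot, and variables do not carry over. Pictures are saved under pics/ and viewed, and the job is handed in when it is done.

Besides the shell and the picture viewer there is one more tool, called after "Emit:" by a JSON object that holds its "name" and its "arguments", one argument or row to a line. play_rows: Moves the arm, as the interface text tells. Its arguments: {"type":"object","properties":{"increments":{"type":"array","items":{"type":"array","items":{"type":"number"}}},"force":{"type":"number"}},"required":["increments"]}

```bash
mkdir -p pics; cat > h.py <<'E'
import numpy as np, cv2
from bench import r, grab_frame
def save(n):
    f=grab_frame(n); cv2.imwrite(f'pics/{n}_{r.get_obs()["clock"]:.2f}.png',f['color'])
    np.savez(f'{n}.npz',**f); return f
def ray(f,u,v):
    K=f['K'];T=f['T'];d=np.array([(u-K[0,2])/K[0,0],-(v-K[1,2])/K[1,1],-1.]);return T[:3,3],T[:3,:3]@d
def onplane(f,u,v,z):
    o,d=ray(f,u,v);return o+d*(z-o[2])/d[2]
def cloud(f):
    K=f['K'];v,u=np.mgrid[:480,:640];d=f['depth']
    P=np.stack([(u-K[0,2])/K[0,0]*d,-(v-K[1,2])/K[1,1]*d,-d],-1)
    return P@f['T'][:3,:3].T+f['T'][:3,3]
E
python3 - <<'E'
from h import *
for n in('scene','top'):
    f=save(n);print(n,f['K'].tolist(),f['T'].round(3).tolist(),{k:np.shape(v) for k,v in f.items()})
print(r.get_obs())
E
ls pics
```

```text
scene [[449.7829943625423, 0.0, 315.217069956533], [0.0, 449.7829943625423, 244.1186953097274], [0.0, 0.0, 1.0]] [[0.151, -0.541, 0.827, 1.382], [0.988, 0.064, -0.138, -0.206], [0.022, 0.839, 0.544, 0.732], [0.0, 0.0, 0.0, 1.0]] {'color': (480, 640, 3), 'depth': (480, 640), 'K': (3, 3), 'T': (4, 4)}
top [[484.1401426153583, 0.0, 324.85502843393], [0.0, 484.1401426153583, 239.82170390999445], [0.0, 0.0, 1.0]] [[-0.003, 0.988, -0.157, 0.27], [-1.0, -0.005, -0.014, -0.04], [-0.015, 0.157, 0.987, 1.339], [0.0, 0.0, 0.0, 1.0]] {'color': (480, 640, 3), 'depth': (480, 640), 'K': (3, 3), 'T': (4, 4)}
{'clock': 0.1, 'joints': array([ 1.00193281,  0.47773406,  0.02236187,  1.55633454, -0.01152453,
        1.10929583, -0.0831137 ]), 'qvel': array([-0.00179309, -0.00165554,  0.00030568, -0.00318515,  0.0012926 ,
       -0.00099296,  0.0001695 ]), 'tau': array([ 4.45871367e-03, -5.97758067e+01,  1.61375351e+00, -2.81953347e+01,
        1.28751813e-02,  4.97459143e-03,  3.84910749e-06]), 'tcp_pos': array([ 0.29987969, -0.60414275,  0.23041977]), 'orientation': array([-3.05706631e+00, -7.16988265e-01,  7.51100331e-04]), 'contact_force': array([ 0.03179213, -0.04303615,  0.61040188]), 'moment': array([ 0.01044803, -0.05944503, -0.02546692]), 'grip_width': 0.08531759532375972}
scene_0.05.png
top_0.10.png
```

View pics/scene_0.05.png

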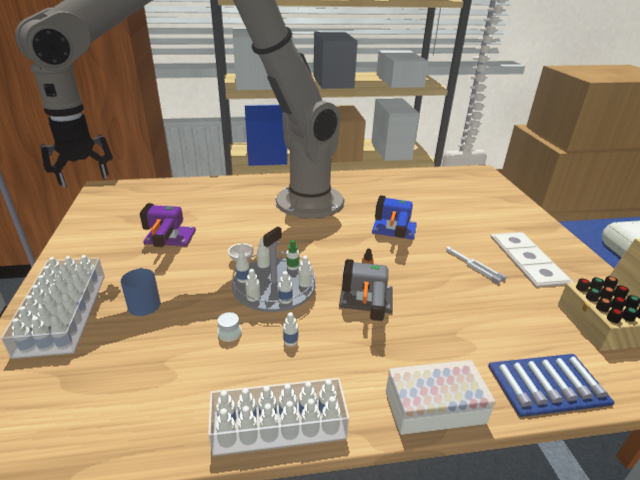

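View pics/top_0.10.png

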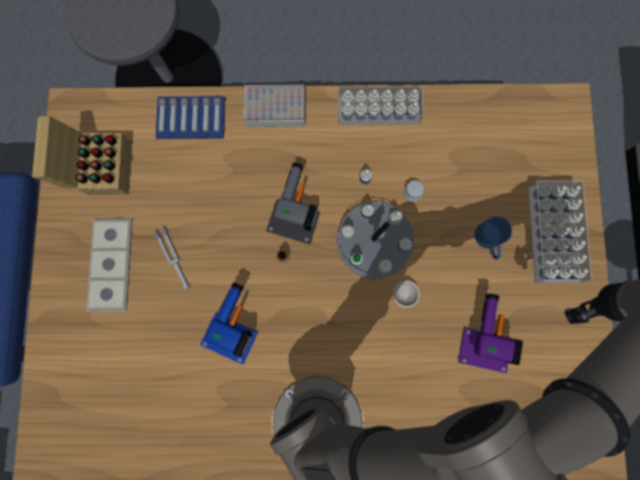

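The grey scanner is at scene (368,285) and top (293,205). The look-alikes are blue at top (230,325) and purple at top (490,335). Only the grey one fits, and it faces the carousel at top (375,238), whose green cap is at top (356,258). I'll confirm this in an enlarged crop.

```bash
python3 - <<'E'
from h import *
f=dict(np.load('top.npz'));g=dict(np.load('scene.npz'))
a=cv2.resize(f['color'][150:290,250:430],(772,600),interpolation=cv2.INTER_CUBIC)
cv2.imwrite('pics/c_top.png',a)
a=cv2.resize(g['color'][215:355,220:400],(772,600),interpolation=cv2.INTER_CUBIC)
cv2.imwrite('pics/c_scene.png',a)
for n,F in(('top',f),('scene',g)):
    hsv=cv2.cvtColor(F['color'],cv2.COLOR_BGR2HSV);P=cloud(F)
    for c,lo,hi in(('orange',(5,150,90),(18,255,255)),('green',(50,100,40),(85,255,255))):
        m=cv2.inRange(hsv,lo,hi);k,L,s,ce=cv2.connectedComponentsWithStats(m)
        for i in range(1,k):
            if s[i,4]>8 and 180<ce[i][0]<440 and 140<ce[i][1]<330:
                print(n,c,ce[i].round(1),s[i].tolist(),np.median(P[L==i],0).round(3))
# central bar & bright heights
P=cloud(f);m=(P[...,2]>.15)&(P[...,2]<.18)
k,L,s,ce=cv2.connectedComponentsWithStats(m.astype(np.uint8))
for i in range(1,k):
    if s[i,4]>10: print('z165',ce[i].round(1),s[i].tolist(),P[L==i].mean(0).round(3))
m=(P[...,2]>.06)&(P[...,2]<.125)
k,L,s,ce=cv2.connectedComponentsWithStats(m.astype(np.uint8))
for i in range(1,k):
    if s[i,4]>10: print('z60-125',ce[i].round(1),s[i].tolist(),np.median(P[L==i],0).round(3))
E
```

```text
top orange [300. 192.] [295, 182, 10, 20, 100] [0.603 0.044 0.083]
top orange [236.  314.7] [230, 305, 13, 21, 120] [0.276 0.209 0.083]
top green [285.5 211.5] [282, 210, 8, 4, 22] [0.543 0.08  0.102]
top green [356.5 257.4] [354, 254, 6, 8, 35] [ 0.42  -0.104  0.109]
scene orange [392.4 217.4] [390, 212, 6, 14, 44] [0.285 0.206 0.087]
scene orange [366.9 260.7] [362, 258, 11, 5, 29] [0.446 0.09  0.052]
scene orange [365.1 291.7] [363, 282, 6, 22, 84] [0.611 0.042 0.086]
scene green [292.3 246.2] [289, 240, 8, 12, 72] [ 0.43  -0.105  0.101]
scene green [292. 262.] [287, 258, 11, 8, 70] [ 0.439 -0.107  0.06 ]
scene green [374.5 266.9] [371, 266, 8, 3, 16] [0.544 0.079 0.105]
z165 [ 52.3 150.5] [35, 117, 27, 64, 596] [0.691 0.671 0.165]
z165 [379.4 230.8] [371, 221, 18, 20, 122] [ 0.477 -0.157  0.175]
z165 [301.9 409.3] [289, 404, 25, 17, 43] [0.058 0.031 0.165]
z165 [333.3 413.1] [326, 407, 16, 17, 41] [ 0.049 -0.042  0.165]
z60-125 [273.1 101.1] [243, 84, 61, 36, 2045] [0.865 0.122 0.066]
z60-125 [347.3  93.8] [343, 89, 9, 10, 58] [ 0.882 -0.085  0.07 ]
z60-125 [360.4  93.5] [357, 89
[... 2352 characters left out ...]
 [ 0.418 -0.102  0.086]
z60-125 [552.4 256.9] [548, 253, 10, 9, 69] [ 0.423 -0.616  0.071]
z60-125 [566.4 256.7] [561, 253, 11, 9, 65] [ 0.424 -0.653  0.07 ]
z60-125 [580.7 256.7] [575, 253, 12, 9, 70] [ 0.424 -0.691  0.07 ]
z60-125 [384.6 265.2] [379, 259, 13, 13, 129] [ 0.401 -0.176  0.088]
z60-125 [553.3 270.7] [549, 267, 10, 9, 69] [ 0.387 -0.617  0.069]
z60-125 [567.6 270.8] [563, 267, 11, 9, 70] [ 0.387 -0.653  0.069]
z60-125 [581.9 270.7] [577, 267, 11, 9, 70] [ 0.386 -0.69   0.07 ]
z60-125 [228.8 324.6] [204, 282, 48, 74, 1666] [0.24  0.221 0.097]
z60-125 [495.4 335.4] [474, 293, 49, 72, 1800] [ 0.211 -0.447  0.096]
z60-125 [318.9 404.8] [292, 397, 53, 27, 259] [ 0.059 -0.007  0.084]
```

View pics/c_top.png

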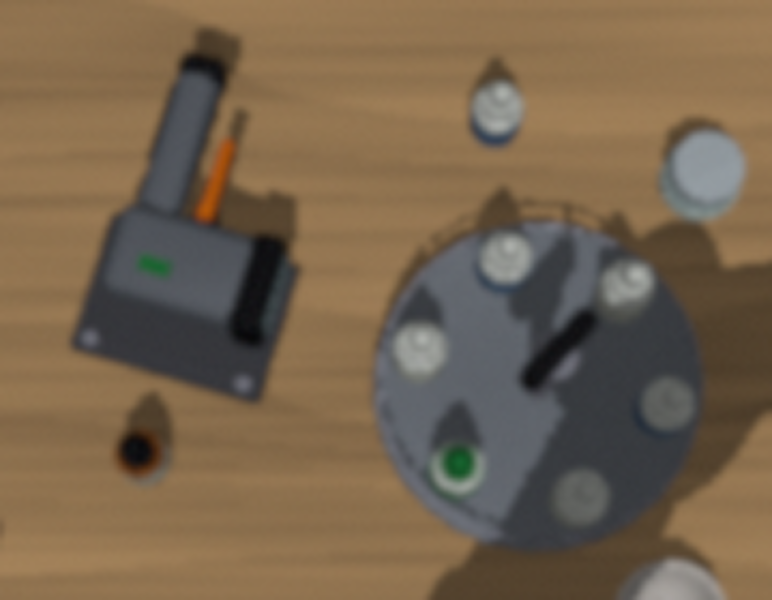

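View pics/c_scene.png

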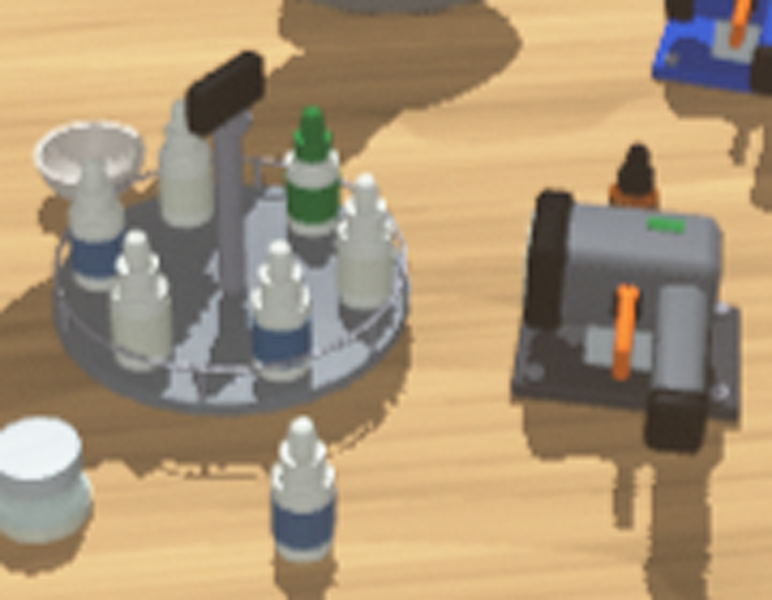

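```bash
python3 - <<'E'
from h import *
f=dict(np.load('top.npz'));g=dict(np.load('scene.npz'))
P=cloud(f)
# bottles: fit points z .1-.12 caps
px=[(366.7,210),(395.3,216.3),(347,230.7),(404.5,243.9),(355.6,258.6),(384.6,265.2)]
C=[]
for u,v in px:
    w=P[int(v)-9:int(v)+10,int(u)-9:int(u)+10].reshape(-1,3);s=w[(w[:,2]>.05)&(w[:,2]<.125)]
    c=cv2.minEnclosingCircle(s[:,:2].astype(np.float32));C.append(c[0]);print(np.round(c,4) if 0 else c, s[:,2].max())
C=np.array(C);ax=C.mean(0);print('axis bottles',ax,np.linalg.norm(C-ax,axis=1))
A=np.c_[2*C,np.ones(6)];x=np.linalg.lstsq(A,(C**2).sum(1),rcond=None)[0];print('circle fit',x[:2],np.sqrt(x[2]+x[:2]@x[:2]))
gb=C[4]-ax;print('green angle',np.degrees(np.arctan2(gb[1],gb[0])))
ang=np.degrees(np.arctan2(*(C-ax).T[::-1]));print(ang%60)
# handle dark
hsv=cv2.cvtColor(f['color'],cv2.COLOR_BGR2HSV)
m=np.zeros((480,640),np.uint8);m[215:250,365:395]=(P[215:250,365:395,2]>.165)
pts=np.argwhere(m)[:,::-1].astype(np.float32);rc=cv2.minAreaRect(pts);print('bar rect',rc)
q=P[m>0];mu=q[:,:2].mean(0);e=np.linalg.eigh(np.cov((q[:,:2]-mu).T))[1][:,1];print('bar z',np.median(q[:,2]),mu,np.degrees(np.arctan2(e[1],e[0]))%180)
print('bar center on z.18',onplane(f,*pts.mean(0),.18))
# tray circle
m=(P[...,2]>.024)&(P[...,2]<.045)&(abs(P[...,0]-ax[0])<.13)&(abs(P[...,1]-ax[1])<.13)
s=P[m][:,:2];c=cv2.minEnclosingCircle(s.astype(np.float32));print('tray',c)
# scanner: z hist
reg=np.zeros_like(m);reg[155:250,262:322]=1
q=P[reg&(P[...,2]>.055)];print(np.histogram(q[:,2],bins=np.arange(.055,.125,.005)))
for lo,hi in((.085,.0945),(.098,.112)):
    mm=(reg&(P[...,2]>lo)&(P[...,2]<hi));s=P[mm][:,:2]
    rc=cv2.minAreaRect((s*1000).astype(np.float32));print(lo,len(s),'rect mm',rc,s.mean(0)); 
np.save('reg.npy',reg)
E
```

```text
((0.5612685084342957, -0.1393365114927292), 0.02606620080769062) 0.11613476168850978
((0.5404090881347656, -0.2126016914844513), 0.023660529404878616) 0.11456975490794141
((0.4983765780925751, -0.07156584411859512), 0.026076043024659157) 0.1156736152064668
((0.4663410484790802, -0.24159468710422516), 0.027831299230456352) 0.11756287945040067
((0.42027223110198975, -0.09795008599758148), 0.02067624405026436) 0.11652786257859327
((0.4012066423892975, -0.18486638367176056), 0.022535383701324463) 0.11598978799981619
axis bottles [ 0.48131235 -0.15798587] [0.08210229 0.08046933 0.08808864 0.08493865 0.08561654 0.08449548]
circle fit [ 0.47957727 -0.15604632] 0.0843609242169294
green angle 135.47526347506528
[13.12920984 17.25660842 18.83024129 19.84799964 15.47526348 18.54985046]
bar rect ((378.79730224609375, 232.28379821777344), (20.22107696533203, 21.20747184753418), 80.53767395019531)
bar z 0.17810522568061815 [ 0.46970951 -0.15213784] 149.2165174855566
bar center on z.18 [ 0.47631532 -0.15553079  0.18      ]
tray ((0.48573365807533264, -0.20061421394348145), 0.14852334558963776)
(array([  8,  11,  26,  33,  41, 104, 253, 235, 386, 369,  39,   1,   0,
         0]), array([0.055, 0.06 , 0.065, 0.07 , 0.075, 0.08 , 0.085, 0.09 , 0.095,
       0.1  , 0.105, 0.11 , 0.115, 0.12 , 0.125]))
0.085 464 rect mm ((591.97119140625, 40.51395034790039), (108.34895324707031, 161.90191650390625), 70.46663665771484) [0.60907313 0.06328681]
0.098 621 rect mm ((544.9307861328125, 57.2548828125), (102.45929718017578, 62.1693229675293), 71.19752502441406) [0.54263567 0.05288322]
```

```bash
python3 - <<'E'
from h import *
f=dict(np.load('top.npz'))
col=f['color'].astype(int);hsv=cv2.cvtColor(f['color'],cv2.COLOR_BGR2HSV)
nb=(col[...,2]-col[...,0]<12)  # not brown
P=cloud(f)
def pl(m,z):
    uv=np.argwhere(m)[:,::-1];return np.array([onplane(f,u,v,z)[:2] for u,v in uv])
m=np.zeros_like(nb);m[166:199,270:312]=nb[166:199,270:312]
m=m&(P[...,2]>.07)
k,L,s,ce=cv2.connectedComponentsWithStats(m.astype(np.uint8));i=1+s[1:,4].argmax();m=L==i;print(s[i])
q=pl(m,.091);mu=q.mean(0);e=np.linalg.svd(q-mu)[2][0];print('grip',mu,np.degrees(np.arctan2(e[1],e[0])),cv2.minAreaRect((q*1000).astype(np.float32)))
ora=cv2.inRange(hsv,(5,150,90),(18,255,255))>0
m=np.zeros_like(nb);m[175:205,290:310]=ora[175:205,290:310]
q=pl(m,.086);print('trig',q.mean(0),cv2.minAreaRect((q*1000).astype(np.float32)))
# tray rim pts: non-brown blob
k,L,s,ce=cv2.connectedComponentsWithStats((nb).astype(np.uint8));
vis=f['color'][150:290,250:430].copy();vis[nb[150:290,250:430]]=(255,0,255)
cv2.imwrite('pics/nb.png',cv2.resize(vis,(772,600),interpolation=cv2.INTER_NEAREST))
E
```

```text
[281 166  21  33 354]
grip [0.62470767 0.06539313] 161.59985063575894 ((624.7272338867188, 65.33972930908203), (27.980224609375, 99.36317443847656), 72.53874206542969)
trig [0.59885943 0.04368145] ((600.3709716796875, 42.442909240722656), (14.648992538452148, 55.13615417480469), 69.73519134521484)
```

View pics/nb.png

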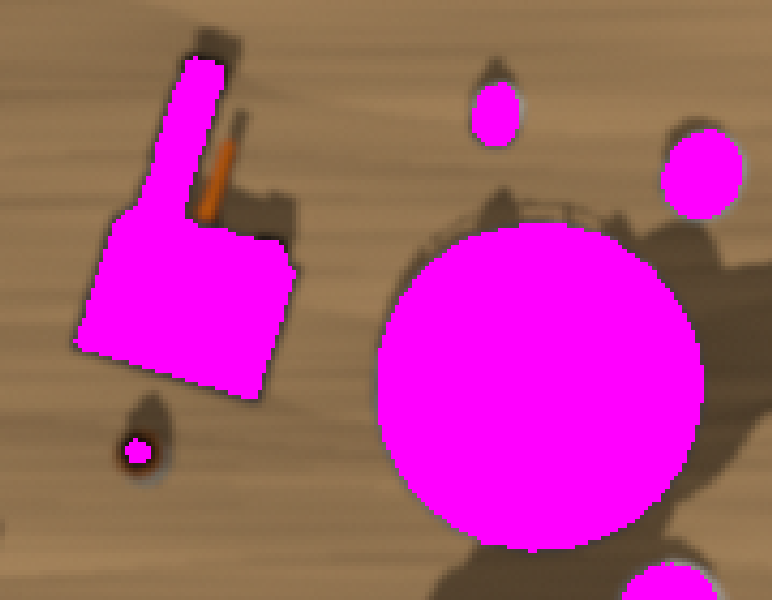

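```bash
python3 - <<'E'
from h import *
f=dict(np.load('top.npz'));g=dict(np.load('scene.npz'))
col=f['color'].astype(int);nb=(col[...,2]-col[...,0]<12).astype(np.uint8)
k,L,s,ce=cv2.connectedComponentsWithStats(nb)
def cont(u,v,z):
    m=(L==L[v,u]).astype(np.uint8);c=max(cv2.findContours(m,0,1)[0],key=len)[:,0]
    return c,np.array([onplane(f,a,b,z)[:2] for a,b in c])
_,c=cont(390,240,.032)
A=np.c_[2*c,np.ones(len(c))];x=np.linalg.lstsq(A,(c**2).sum(1),rcond=None)[0];ax=x[:2];R=np.sqrt(x[2]+ax@ax)
print('tray',ax,R,np.std(np.linalg.norm(c-ax,axis=1)))
# green cap top: ray from top
hsv=cv2.cvtColor(f['color'],cv2.COLOR_BGR2HSV)
for z in(.1,.11):
    G=onplane(f,356.5,257.4,z)[:2];d=G-ax;print('green',z,G,np.hypot(*d),np.degrees(np.arctan2(d[1],d[0])))
hs=cv2.cvtColor(g['color'],cv2.COLOR_BGR2HSV)
o1,d1=ray(f,356.5,257.4);o2,d2=ray(g,292.3,246.2)
t=np.linalg.lstsq(np.c_[d1,-d2],o2-o1,rcond=None)[0];p1=o1+t[0]*d1;p2=o2+t[1]*d2;print('tri',p1,p2)
# bar: dark pixels
v=col.max(2);m=np.zeros_like(nb);m[215:246,365:396]=(v[215:246,365:396]<40)
kk,LL,ss,cc=cv2.connectedComponentsWithStats(m)
i=1+ss[1:,4].argmax();uv=np.argwhere(LL==i)[:,::-1];q=np.array([onplane(f,a,b,.178)[:2] for a,b in uv]);mu=q.mean(0);e=np.linalg.svd(q-mu)[2][0];print('bar',ss[i],mu,np.degrees(np.arctan2(e[1],e[0]))%180,cv2.minAreaRect((q*1000).astype(np.float32)))
# scanner yaw: line fits, grip side edges and foot edges
cp,_=cont(285,210,.09)
P3=lambda a,z:np.array([onplane(f,u,w,z)[:2] for u,w in a])
full=lambda u,w:(250+u/772*180,150+w/600*140)
def edge(p0,p1,z,name):
    p0=np.array(full(*p0));p1=np.array(full(*p1));d=(p1-p0);n=np.hypot(*d);d/=n
    r_=cp-p0;t=r_@d;h=abs(r_[:,0]*d[1]-r_[:,1]*d[0]);sel=(t>0)&(t<n)&(h<1.6)
    q=P3(cp[sel],z);mu=q.mean(0);e=np.linalg.svd(q-mu)[2][0];print(name,sel.sum(),mu.round(4),np.degrees(np.arctan2(e[1],e[0]))%180)
edge((178,90),(147,190),.085,'gripL(+y)')
edge((222,85),(190,205),.085,'gripR')
edge((85,348),(250,398),.006,'foot bottom')
edge((293,280),(262,390),.006,'foot front')
# dark front bumper
m=np.zeros_like(nb);m[200:235,300:322]=(v[200:235,300:322]<40)
kk,LL,ss,cc=cv2.connectedComponentsWithStats(m);i=1+ss[1:,4].argmax();q=P3(np.argwhere(LL==i)[:,::-1],.1);print('bumper',ss[i],cv2.minAreaRect((q*1000).astype(np.float32)),np.median(cloud(f)[LL==i],0))
E
```

```text
tray [ 0.47902003 -0.15855   ] 0.10352188345466384 0.0011473001026448112
green 0.1 [ 0.42100101 -0.10376998] 0.0797938389016475 136.64478737139163
green 0.11 [ 0.41978416 -0.10325457] 0.08103377210885737 136.97048293557174
tri [ 0.42127141 -0.10388451  0.09777787] [ 0.42120155 -0.10442586  0.09779727]
bar [372 223  17  17  97] [ 0.47620155 -0.15751422] 134.87220546895105 ((475.29254150390625, -157.13497924804688), (10.323949813842773, 54.10718536376953), 44.749359130859375)
gripL(+y) 21 [0.6285 0.0783] 164.6626737693861
gripR 11 [0.64  0.048] 164.5365992546117
foot bottom 39 [0.4923 0.0791] 72.8525760975088
foot front 19 [0.5221 0.009 ] 163.80371959096493
bumper [304 205  12  26 173] ((526.7396240234375, 17.9778995513916), (21.139413833618164, 67.77178192138672), 78.35858917236328) [0.52558052 0.01845397 0.10232227]
```

```bash
cat > plan.py <<'E'
import sys
from h import *
from scipy.spatial.transform import Rotation as Ro
# args: x y z yaw_of_tool_y(deg) maxstep_mm claw
x,y,z,yaw,ms,claw=map(float,sys.argv[1:7]);n=5
o=r.get_obs();p=np.array(o['tcp_pos']);R=Ro.from_rotvec(o['orientation'])
a=np.radians(yaw);ty=np.array([np.cos(a),np.sin(a),0]);tz=np.array([0,0,-1.]);Rt=Ro.from_matrix(np.c_[np.cross(ty,tz),ty,tz])
t=np.array([x,y,z])
print('clock',round(o['clock'],2),'tcp',p.round(4),'yaw_y',np.degrees(np.arctan2(*R.as_matrix()[1::-1,1])).round(2),'F',o['contact_force'].round(1),'w',round(o['grip_width'],4),'j',np.round(o['joints'],2))
rows=[]
for i in range(n):
    d=(t-p)*1000;L=np.linalg.norm(d);s=d*min(1,ms/max(L,1e-9))
    w=(R.inv()*Rt).as_rotvec();A=np.linalg.norm(w);w=w*min(1,.145/max(A,1e-9))
    rows.append([*np.round(R.inv().apply(s),1).tolist(),*np.round(w,3).tolist(),int(claw)])
    p=p+s/1000;R=R*Ro.from_rotvec(w)
    if L<ms and A<.145:break
print(rows)
E
python3 plan.py .619 .058 .25 73 40 0
```

```text
clock 0.1 tcp [ 0.2999 -0.6041  0.2304] yaw_y -63.6 F [ 0.  -0.   0.6] w 0.0853 j [ 1.    0.48  0.02  1.56 -0.01  1.11 -0.08]
[[31.6, -24.5, -1.0, -0.0, -0.0, -0.145, 0], [34.8, -19.7, -1.0, -0.0, -0.0, -0.145, 0], [37.3, -14.5, -1.0, -0.0, -0.0, -0.145, 0], [39.0, -9.0, -1.0, -0.0, -0.0, -0.145, 0], [39.9, -3.2, -1.0, -0.0, -0.0, -0.145, 0]]
```

Emit:
{"name": "play_rows", "arguments": {
  "increments": [
    [31.6,-24.5,-1.0,0,0,-0.145,0],
    [34.8,-19.7,-1.0,0,0,-0.145,0],
    [37.3,-14.5,-1.0,0,0,-0.145,0],
    [39.0,-9.0,-1.0,0,0,-0.145,0],
    [39.9,-3.2,-1.0,0,0,-0.145,0]
  ]
}}

```text
clock: 0.6
tcp_pos: [0.3821, -0.4228, 0.232]
orientation: [-2.59, -1.77, 0.008]
contact_force: [0.8, -0.8, -0.0]
grip_width: 0.0855
```

```bash
python3 plan.py .619 .058 .25 73 40 0
```

```text
clock 0.6 tcp [ 0.3821 -0.4228  0.232 ] yaw_y -21.29 F [ 0.8 -0.8 -0. ] w 0.0855 j [ 0.88  0.32 -0.19  1.8   0.07  1.04  0.29]
[[39.8, 3.4, -1.4, -0.001, -0.0, -0.145, 0], [38.9, 9.2, -1.4, -0.001, -0.0, -0.145, 0], [37.2, 14.7, -1.4, -0.001, -0.0, -0.145, 0], [34.7, 19.9, -1.5, -0.001, -0.0, -0.145, 0], [31.4, 24.7, -1.5, -0.001, -0.0, -0.145, 0]]
```

Emit:
{"name": "play_rows", "arguments": {
  "increments": [
    [39.8,3.4,-4,0,0,-0.145,0],
    [38.9,9.2,-4,0,0,-0.145,0],
    [37.2,14.7,-4,0,0,-0.145,0],
    [34.7,19.9,-4,0,0,-0.145,0],
    [31.4,24.7,-4,0,0,-0.145,0]
  ]
}}

```text
clock: 1.1
tcp_pos: [0.4694, -0.234, 0.2505]
orientation: [-1.758, -2.591, 0.006]
contact_force: [0.9, -0.1, 0.6]
grip_width: 0.0854
```

```bash
python3 plan.py .619 .058 .25 73 40 0
```

```text
clock 1.1 tcp [ 0.4694 -0.234   0.2505] yaw_y 21.69 F [ 0.9 -0.1  0.6] w 0.0854 j [ 0.71  0.25 -0.43  1.86  0.12  1.07  0.61]
[[26.3, 30.1, -0.0, -0.001, -0.002, -0.145, 0], [21.7, 33.6, -0.1, -0.001, -0.002, -0.145, 0], [16.6, 36.4, -0.0, -0.001, -0.002, -0.145, 0], [11.2, 38.4, -0.0, -0.001, -0.002, -0.145, 0], [5.5, 39.6, -0.0, -0.001, -0.002, -0.145, 0]]
```

Emit:
{"name": "play_rows", "arguments": {
  "increments": [
    [26.3,30.1,0,0,-0.002,-0.145,0],
    [21.7,33.6,0,0,-0.002,-0.145,0],
    [16.6,36.4,0,0,-0.002,-0.145,0],
    [11.2,38.4,0,0,-0.002,-0.145,0],
    [5.5,39.6,0,0,-0.002,-0.145,0]
  ]
}}

```text
clock: 1.6
tcp_pos: [0.5603, -0.048, 0.2494]
orientation: [-0.689, -3.062, 0.011]
contact_force: [1.2, -0.2, -0.4]
grip_width: 0.0856
```

```bash
python3 plan.py .619 .058 .2 73 40 0
```

```text
clock 1.6 tcp [ 0.5603 -0.048   0.2494] yaw_y 64.65 F [ 1.2 -0.2 -0.4] w 0.0856 j [ 0.48  0.34 -0.63  1.77  0.23  1.11  0.9 ]
[[-2.3, 37.1, 14.8, -0.007, -0.002, -0.145, 0], [-7.6, 36.2, 15.1, -0.0, -0.0, -0.001, 0], [-7.7, 36.2, 15.1, 0.0, -0.0, -0.0, 0], [-2.1, 9.8, 4.1, 0.0, 0.0, -0.0, 0]]
```

Emit:
{"name": "play_rows", "arguments": {
  "increments": [
    [-2.3,37.1,8,-0.007,-0.002,-0.145,0],
    [-7.6,36.2,8,0,0,0,0],
    [-7.7,36.2,8,0,0,0,0],
    [-2.1,9.8,4.1,0,0,0,0],
    [0,0,0,0,0,0,0]
  ]
}}

```text
clock: 2.1
tcp_pos: [0.6201, 0.0692, 0.2185]
orientation: [-0.438, -3.109, -0.005]
contact_force: [-1.0, -0.2, -0.2]
grip_width: 0.0854
```

```bash
python3 plan.py .619 .058 .13 73 20 0; python3 - <<'E'
from h import *
f=save('top');g=save('scene')
a=cv2.resize(f['color'][150:290,220:400],(772,600),interpolation=cv2.INTER_CUBIC);cv2.imwrite('pics/d_top.png',a)
a=cv2.resize(g['color'][195:335,280:460],(772,600),interpolation=cv2.INTER_CUBIC);cv2.imwrite('pics/d_scene.png',a)
E
```

```text
clock 2.1 tcp [0.6201 0.0692 0.2185] yaw_y 73.95 F [-1.  -0.2 -0.2] w 0.0854 j [ 0.28  0.49 -0.66  1.66  0.32  1.11  0.81]
[[-0.5, -2.5, 19.8, 0.003, -0.003, 0.017, 0], [-0.5, -2.5, 19.8, -0.0, 0.0, 0.0, 0], [-0.5, -2.5, 19.8, 0.0, 0.0, -0.0, 0], [-0.5, -2.5, 19.8, -0.0, -0.0, -0.0, 0], [-0.2, -1.1, 9.1, -0.0, -0.0, -0.0, 0]]
```

View pics/d_scene.png

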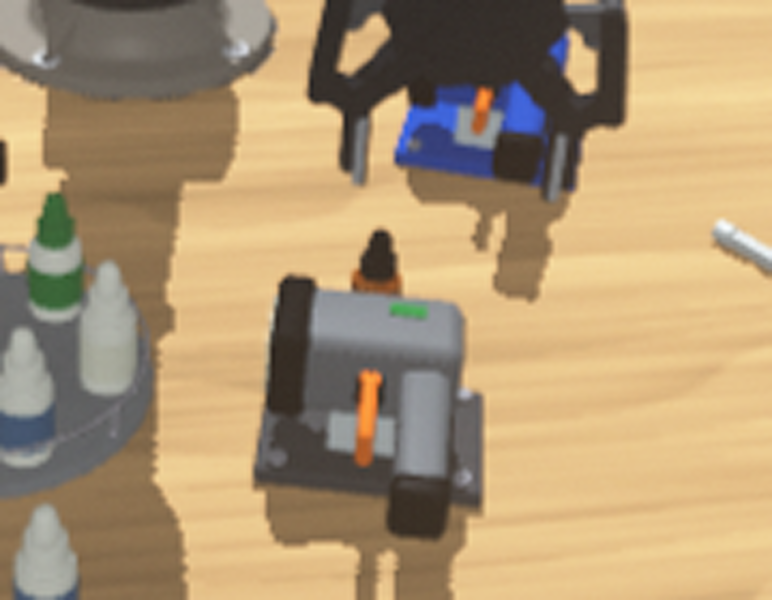

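View pics/d_top.png

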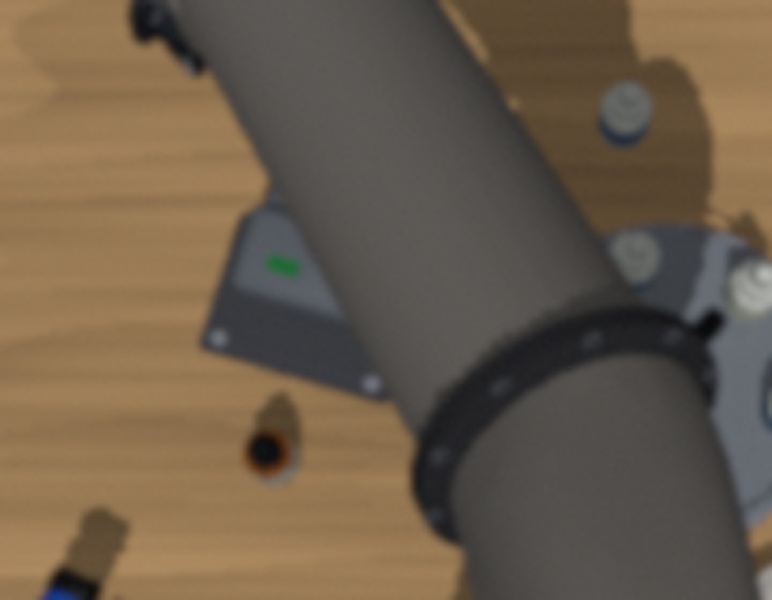

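Emit:
{"name": "play_rows", "arguments": {
  "increments": [
    [-0.5,-4,19.8,0,-0.003,0.017,0],
    [-0.5,-4,19.8,0,0,0,0],
    [-0.5,-3,19.8,0,0,0,0],
    [0,-1,19.8,0,0,0,0],
    [0,0,9,0,0,0,0]
  ]
}}

```text
clock: 2.7
tcp_pos: [0.6187, 0.0432, 0.1325]
orientation: [0.489, 3.094, -0.006]
contact_force: [0.6, 1.2, -0.3]
grip_width: 0.0854
```

```bash
python3 plan.py .619 .058 .056 73 20 0; python3 - <<'E'
from h import *
g=save('scene')
a=cv2.resize(g['color'][195:335,280:460],(772,600),interpolation=cv2.INTER_CUBIC);cv2.imwrite('pics/e_scene.png',a)
E
```

```text
clock 2.7 tcp [0.6187 0.0432 0.1325] yaw_y 72.04 F [ 0.6  1.2 -0.3] w 0.0854 j [ 0.27  0.56 -0.61  1.75  0.4   0.94  0.76]
[[1.3, 3.7, 19.6, -0.003, 0.009, -0.017, 0], [1.0, 3.7, 19.6, 0.0, -0.0, -0.0, 0], [1.0, 3.7, 19.6, 0.0, 0.0, 0.0, 0], [0.9, 3.3, 17.6, 0.0, 0.0, 0.0, 0]]
```

View pics/e_scene.png

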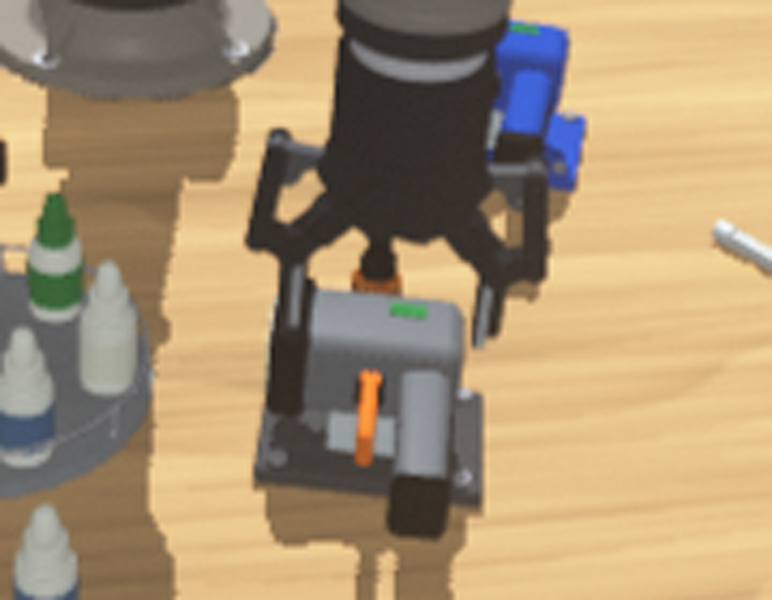

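Emit:
{"name": "play_rows", "arguments": {
  "increments": [
    [0,7,0,0,0.009,-0.017,0],
    [0,6,0,0,0,0,0],
    [0,0,10,0,0,0,0],
    [0,0,0,0,0,0,0]
  ]
}}

```text
clock: 3.15
tcp_pos: [0.6242, 0.0553, 0.1242]
orientation: [0.465, 3.105, -0.004]
contact_force: [0.1, -0.1, 0.1]
grip_width: 0.0853
```

```bash
python3 plan.py .619 .058 .056 73 15 0
```

```text
clock 3.15 tcp [0.6242 0.0553 0.1242] yaw_y 72.97 F [ 0.1 -0.1  0.1] w 0.0853 j [ 0.25  0.59 -0.61  1.74  0.41  0.94  0.75]
[[1.3, 0.3, 14.9, -0.002, 0.003, -0.001, 0], [1.3, 0.2, 14.9, 0.0, -0.0, -0.0, 0], [1.3, 0.2, 14.9, 0.0, 0.0, 0.0, 0], [1.3, 0.2, 14.9, 0.0, 0.0, 0.0, 0], [0.7, 0.1, 8.4, 0.0, 0.0, 0.0, 0]]
```

Emit:
{"name": "play_rows", "arguments": {
  "increments": [
    [2,1,14,0,0.003,0,0],
    [1,0,14,0,0,0,0],
    [1,0,14,0,0,0,0],
    [1,0,12,0,0,0,0],
    [0,0,0,0,0,0,0]
  ]
}}

```text
clock: 3.65
tcp_pos: [0.6187, 0.0581, 0.0648]
orientation: [-0.464, -3.105, 0.003]
contact_force: [0.4, 0.1, -0.3]
grip_width: 0.0855
```

```bash
python3 plan.py .619 .058 .056 73 15 0; python3 - <<'E'
from h import *
g=save('scene')
a=cv2.resize(g['color'][195:335,280:460],(772,600),interpolation=cv2.INTER_CUBIC);cv2.imwrite('pics/f_scene.png',a)
E
```

```text
clock 3.65 tcp [0.6187 0.0581 0.0648] yaw_y 73.02 F [ 0.4  0.1 -0.3] w 0.0855 j [ 0.22  0.66 -0.58  1.78  0.46  0.85  0.7 ]
[[-0.4, -0.0, 8.8, -0.002, -0.002, 0.0, 0]]
```

View pics/f_scene.png

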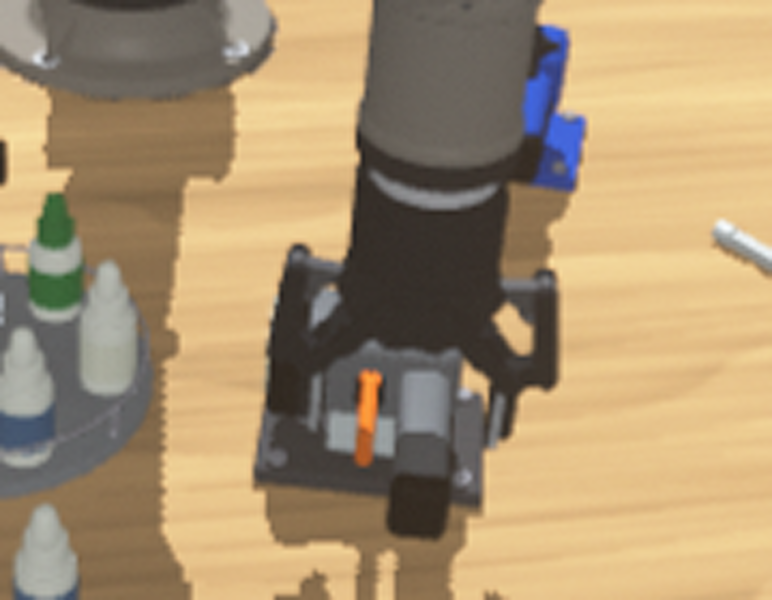

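```bash
python3 - <<'E'
from h import *
g=dict(np.load('scene.npz'));K=g['K'];Ti=np.linalg.inv(g['T'])
def pr(p):
    c=Ti@np.r_[p,1];return (np.array([K[0,0]*c[0]/-c[2]+K[0,2],K[1,1]*-c[1]/-c[2]+K[1,2]])-[280,195])*4.287
yd=np.array([.292,.956,0]);xd=np.array([.956,-.292,0]);t=np.array([.6187,.0581,.0648])
print(pr(t+.0425*yd+[0,0,.013]),pr(t-.0425*yd+[0,0,.013]))
o=np.array([.529,.0046,0])
for n,x,y,z in(('gripend top',133,87,91),('grip start',32,87,91),('barrel front top',0,0,104),('barrel back',0,105,104),('trig out end',86,53,86),('trig hinge',36,57,86)):print(n,pr(o+x/1e3*xd+y/1e3*yd+[0,0,z/1e3]))
E
```

```text
[478.48447626 442.85144473] [317.9853771  425.25032357]
gripend top [414.76939594 495.10796204]
grip start [420.50935898 372.6751159 ]
barrel front top [267.97414239 302.90451586]
barrel back [457.19044218 322.39610197]
trig out end [351.40591008 435.83707954]
trig hinge [364.09302315 378.53523193]
```

Emit:
{"name": "play_rows", "arguments": {
  "increments": [
    [0,1,8.5,0,0,0,0],
    [0,0,0,0,0,0,0]
  ]
}}

```text
clock: 3.9
tcp_pos: [0.6199, 0.0593, 0.0568]
orientation: [-0.464, -3.107, 0.002]
contact_force: [0.2, -0.8, -1.0]
grip_width: 0.0854
```

Emit:
{"name": "play_rows", "arguments": {
  "increments": [
    [0,0,0,0,0,0,80],
    [0,0,0,0,0,0,100],
    [0,0,0,0,0,0,120],
    [0,0,0,0,0,0,120]
  ],
  "force": 20
}}

```text
clock: 4.3
tcp_pos: [0.621, 0.0594, 0.0581]
orientation: [0.464, 3.105, -0.002]
contact_force: [0.7, 2.0, -3.8]
grip_width: 0.0455
```

Emit:
{"name": "play_rows", "arguments": {
  "increments": [
    [0,0,0,0,0,0,150],
    [0,0,0,0,0,0,180],
    [0,0,0,0,0,0,180],
    [0,0,0,0,0,0,180],
    [0,0,0,0,0,0,180]
  ],
  "force": 25
}}

```text
clock: 4.8
tcp_pos: [0.6216, 0.0612, 0.0586]
orientation: [0.459, 3.104, 0.001]
contact_force: [-0.1, 1.9, -1.3]
grip_width: 0.0418
```

```bash
python3 plan.py .619 .058 .056 73 15 0; python3 - <<'E'
from h import *
g=save('scene')
a=cv2.resize(g['color'][195:335,280:460],(772,600),interpolation=cv2.INTER_CUBIC);cv2.imwrite('pics/g_scene.png',a)
E
```

```text
clock 4.8 tcp [0.6216 0.0612 0.0586] yaw_y 73.17 F [-0.1  1.9 -1.3] w 0.0418 j [ 0.22  0.66 -0.57  1.78  0.47  0.83  0.7 ]
[[1.6, -3.8, 2.6, 0.001, 0.003, 0.003, 0]]
```

View pics/g_scene.png

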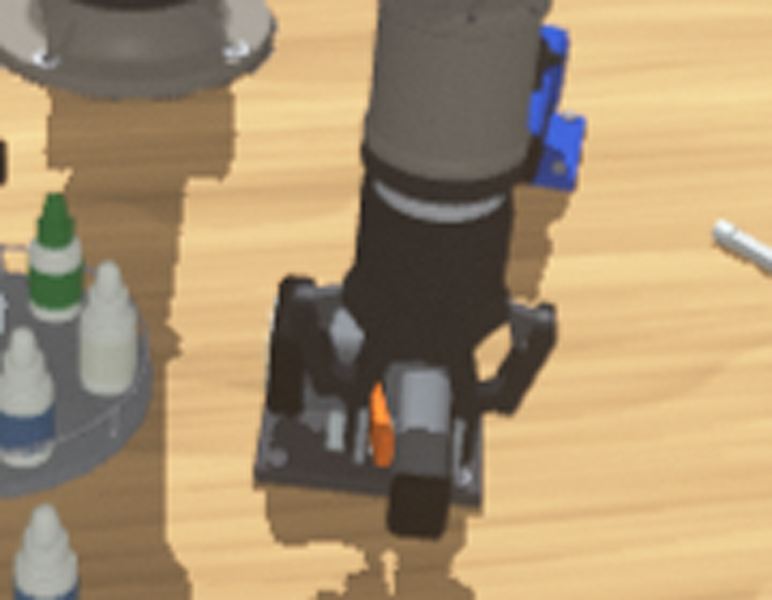

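The pads are pinching the trigger at crop (380,425) against the grip, and the width is 41.8 mm. I'll squeeze a bit harder to be sure, then release.

Emit:
{"name": "play_rows", "arguments": {
  "increments": [
    [0,0,0,0,0,0,220],
    [0,0,0,0,0,0,220],
    [0,0,0,0,0,0,220],
    [0,0,0,0,0,0,220]
  ],
  "force": 60
}}

```text
clock: 5.25
tcp_pos: [0.6218, 0.0617, 0.0589]
orientation: [0.457, 3.104, 0.001]
contact_force: [0.9, 2.9, -0.7]
grip_width: 0.0397
```

Emit:
{"name": "play_rows", "arguments": {
  "increments": [
    [0,0,0,0,0,0,0],
    [0,0,0,0,0,0,0],
    [0,0,0,0,0,0,0],
    [0,0,0,0,0,0,0],
    [0,0,0,0,0,0,0]
  ],
  "force": 40
}}

```text
clock: 5.75
tcp_pos: [0.6213, 0.059, 0.0585]
orientation: [0.465, 3.104, -0.002]
contact_force: [-0.2, 0.1, 0.8]
grip_width: 0.0852
```

```bash
python3 plan.py .619 .061 .25 73 30 0; python3 - <<'E'
from h import *
g=save('scene')
a=cv2.resize(g['color'][195:335,280:460],(772,600),interpolation=cv2.INTER_CUBIC);cv2.imwrite('pics/h_scene.png',a)
E
```

```text
clock 5.75 tcp [0.6213 0.059  0.0585] yaw_y 72.97 F [-0.2  0.1  0.8] w 0.0852 j [ 0.22  0.66 -0.57  1.78  0.47  0.83  0.7 ]
[[0.3, 0.2, -30.0, -0.001, 0.003, -0.001, 0], [0.4, 0.2, -30.0, 0.0, 0.0, -0.0, 0], [0.4, 0.2, -30.0, -0.0, 0.0, 0.0, 0], [0.4, 0.2, -30.0, -0.0, -0.0, 0.0, 0], [0.4, 0.2, -30.0, 0.0, -0.0, 0.0, 0]]
```

View pics/h_scene.png

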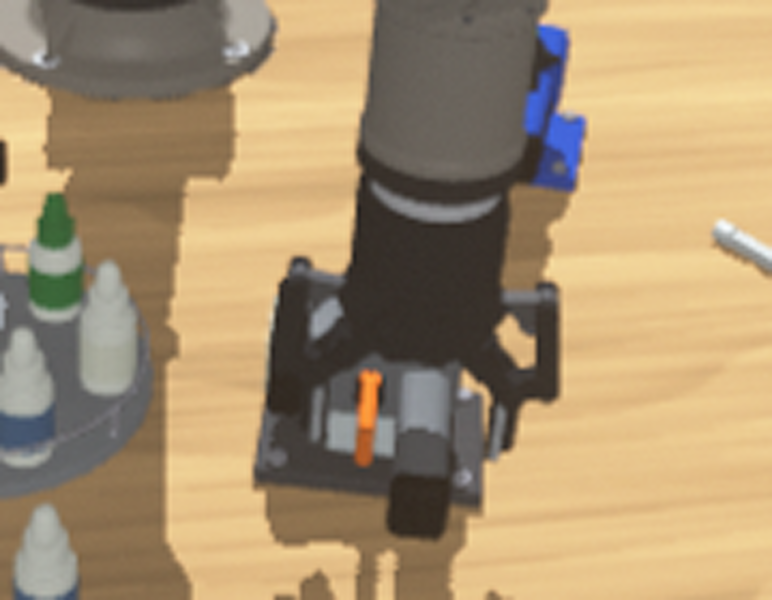

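The trigger at crop (366,415) is back out, the same as before the squeeze. The width got down to 39.7 mm, so it was fully in. Next I rise.

Emit:
{"name": "play_rows", "arguments": {
  "increments": [
    [0,0,-30,0,0.003,0,0],
    [0,0,-35,0,0,0,0],
    [0,0,-40,0,0,0,0],
    [0,0,-40,0,0,0,0],
    [0,0,-30,0,0,0,0]
  ]
}}

```text
clock: 6.3
tcp_pos: [0.618, 0.0591, 0.2341]
orientation: [-0.461, -3.096, 0.004]
contact_force: [0.8, -0.1, 0.8]
grip_width: 0.0855
```

```bash
python3 plan.py .477 -.157 .25 46 40 0
```

```text
clock 6.3 tcp [0.618  0.0591 0.2341] yaw_y 73.06 F [ 0.8 -0.1  0.8] w 0.0855 j [ 0.29  0.47 -0.67  1.64  0.31  1.15  0.82]
[[11.1, -38.4, -2.2, -0.002, -0.003, 0.145, 0], [5.5, -39.6, -2.3, -0.002, -0.003, 0.145, 0], [-0.3, -39.9, -2.4, -0.002, -0.003, 0.145, 0], [-6.1, -39.5, -2.5, -0.001, -0.001, 0.037, 0], [-7.5, -39.2, -2.5, 0.0, 0.0, -0.0, 0]]
```

Emit:
{"name": "play_rows", "arguments": {
  "increments": [
    [11.1,-38.4,-5,0,-0.003,0.145,0],
    [5.5,-39.6,-5,0,-0.003,0.145,0],
    [-0.3,-39.9,-5,0,0,0.145,0],
    [-6.1,-39.5,-3,0,0,0.037,0],
    [-7.5,-39.2,-2.5,0,0,0,0]
  ]
}}

```text
clock: 6.8
tcp_pos: [0.51, -0.1038, 0.2622]
orientation: [1.185, 2.902, 0.009]
contact_force: [1.4, 0.2, -0.3]
grip_width: 0.0852
```

```bash
python3 plan.py .478 -.158 .25 46 35 0
```

```text
clock 6.8 tcp [ 0.51   -0.1038  0.2622] yaw_y 45.56 F [ 1.4  0.2 -0.3] w 0.0852 j [ 0.57  0.24 -0.56  1.86  0.14  1.08  0.75]
[[-8.2, -33.4, 6.4, 0.008, 0.005, -0.008, 0], [-6.6, -27.8, 5.5, -0.0, -0.0, 0.0, 0]]
```

Emit:
{"name": "play_rows", "arguments": {
  "increments": [
    [-8,-30,0,0.008,0.005,-0.008,0],
    [-4,-15,0,0,0,0,0],
    [0,0,0,0,0,0,0],
    [0,0,0,0,0,0,0]
  ]
}}

```text
clock: 7.2
tcp_pos: [0.4829, -0.151, 0.2632]
orientation: [1.189, 2.906, -0.005]
contact_force: [0.1, 1.2, 0.3]
grip_width: 0.0858
```

```bash
python3 plan.py .478 -.158 .21 46 15 0;python3 - <<'E'
from h import *
g=save('scene');a=cv2.resize(g['color'][170:310,200:380],(772,600),interpolation=cv2.INTER_CUBIC);cv2.imwrite('pics/i_scene.png',a)
E
```

```text
clock 7.2 tcp [ 0.4829 -0.151   0.2632] yaw_y 45.5 F [0.1 1.2 0.3] w 0.0858 j [ 0.65  0.21 -0.54  1.89  0.12  1.08  0.86]
[[-0.4, -2.3, 14.8, -0.003, 0.002, -0.009, 0], [-0.4, -2.4, 14.8, 0.0, 0.0, -0.0, 0], [-0.4, -2.4, 14.8, 0.0, -0.0, 0.0, 0], [-0.2, -1.4, 8.8, 0.0, 0.0, 0.0, 0]]
```

View pics/i_scene.png

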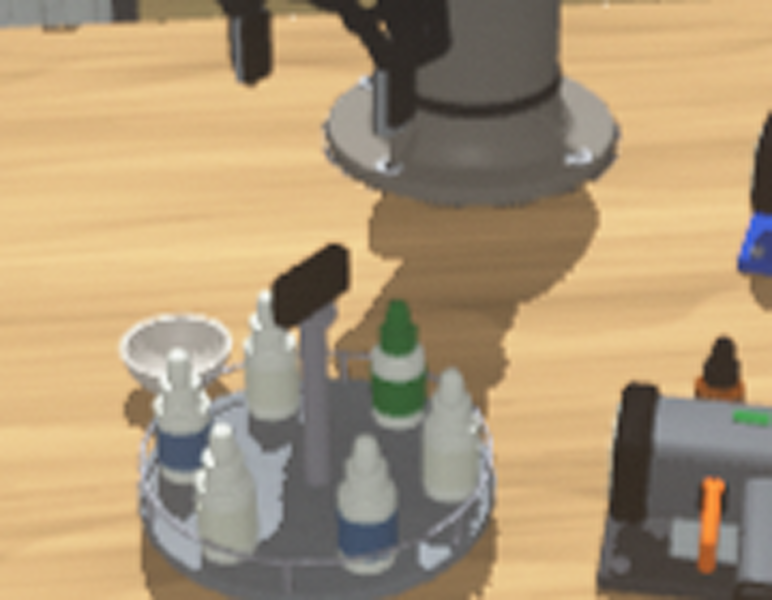

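Emit:
{"name": "play_rows", "arguments": {
  "increments": [
    [-0.5,-3.5,20,0,0.002,-0.009,0],
    [-0.5,-3,20,0,0,0,0],
    [0,-1.5,20,0,0,0,0],
    [0,0,20,0,0,0,0],
    [0,0,0,0,0,0,0]
  ]
}}

```text
clock: 7.75
tcp_pos: [0.4833, -0.1496, 0.1818]
orientation: [1.156, 2.918, 0.002]
contact_force: [-0.5, 0.9, 0.4]
grip_width: 0.0855
```

```bash
python3 plan.py .478 -.158 .148 46 15 0;python3 - <<'E'
from h import *
g=save('scene');a=cv2.resize(g['color'][170:310,200:380],(772,600),interpolation=cv2.INTER_CUBIC);cv2.imwrite('pics/j_scene.png',a)
E
```

```text
clock 7.75 tcp [ 0.4833 -0.1496  0.1818] yaw_y 46.77 F [-0.5  0.9  0.4] w 0.0855 j [ 0.62  0.3  -0.52  1.98  0.19  0.9   0.82]
[[-0.8, -4.2, 14.4, 0.003, 0.002, 0.013, 0], [-0.9, -4.2, 14.4, 0.0, -0.0, 0.0, 0], [-0.3, -1.5, 5.0, 0.0, 0.0, 0.0, 0]]
```

View pics/j_scene.png

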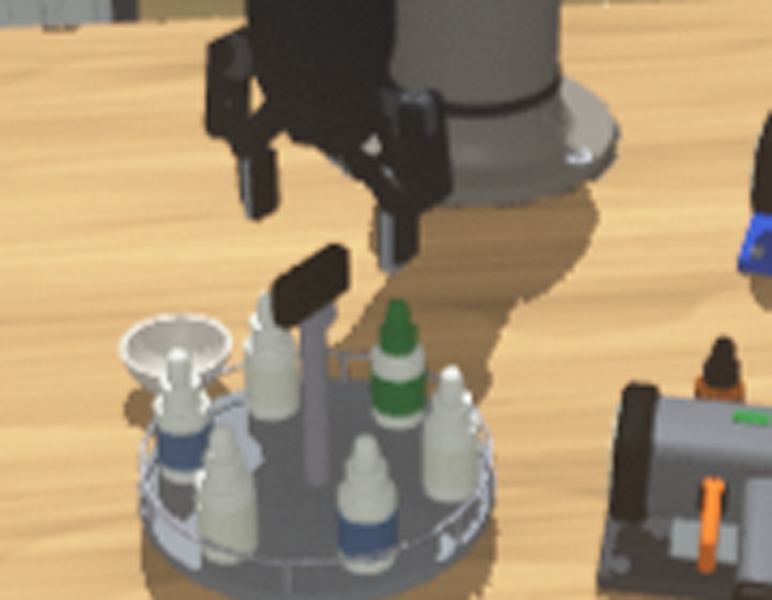

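Aligned around the bar. I still need about 10 mm along tool −y, then I continue down.

Emit:
{"name": "play_rows", "arguments": {
  "increments": [
    [-1,-6,3,0,0,0.013,0],
    [-1,-5,12,0,0,0,0],
    [0,0,12,0,0,0,0],
    [0,0,8,0,0,0,0],
    [0,0,0,0,0,0,0]
  ]
}}

```text
clock: 8.3
tcp_pos: [0.4806, -0.1589, 0.1483]
orientation: [1.171, 2.904, 0.004]
contact_force: [-0.0, 0.4, -0.2]
grip_width: 0.0854
```

```bash
python3 plan.py .478 -.158 .148 46 15 0;python3 - <<'E'
from h import *
g=save('scene');a=cv2.resize(g['color'][170:310,200:380],(772,600),interpolation=cv2.INTER_CUBIC);cv2.imwrite('pics/k_scene.png',a)
E
```

```text
clock 8.3 tcp [ 0.4806 -0.1589  0.1483] yaw_y 46.07 F [-0.   0.4 -0.2] w 0.0854 j [ 0.62  0.34 -0.51  2.01  0.22  0.83  0.79]
[[2.5, -1.2, 0.3, 0.006, 0.009, 0.001, 0]]
```

View pics/k_scene.png

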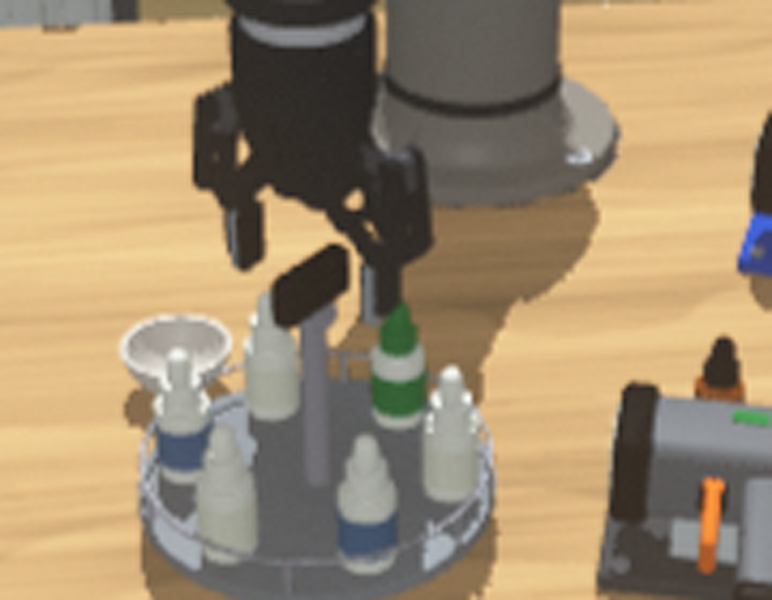

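Emit:
{"name": "play_rows", "arguments": {
  "increments": [
    [2,-1,0,0,0.006,0,120],
    [0,0,0,0,0,0,180],
    [0,0,0,0,0,0,255],
    [0,0,0,0,0,0,255],
    [0,0,0,0,0,0,255]
  ],
  "force": 30
}}

```text
clock: 8.85
tcp_pos: [0.4798, -0.1586, 0.1505]
orientation: [1.172, 2.907, 0.008]
contact_force: [1.9, 4.3, -1.3]
grip_width: 0.0134
```

Emit:
{"name": "play_rows", "arguments": {
  "increments": [
    [0,0,0,0,0,0,255],
    [0,0,0,0,0,0,255]
  ]
}}

```text
clock: 9.05
tcp_pos: [0.4798, -0.1585, 0.1505]
orientation: [1.172, 2.907, 0.008]
contact_force: [1.6, 0.6, -1.7]
grip_width: 0.0139
```

```bash
python3 plan.py .478 -.158 .148 -17 15 255;python3 - <<'E'
from h import *
g=save('scene');a=cv2.resize(g['color'][170:310,200:380],(772,600),interpolation=cv2.INTER_CUBIC);cv2.imwrite('pics/l_scene.png',a)
E
```

```text
clock 9.05 tcp [ 0.4798 -0.1585  0.1505] yaw_y 46.09 F [ 1.6  0.6 -1.7] w 0.0139 j [ 0.62  0.34 -0.51  2.01  0.22  0.83  0.8 ]
[[1.7, -0.9, 2.5, 0.001, 0.0, 0.145, 255], [0.0, 0.0, 0.0, 0.001, 0.0, 0.145, 255], [0.0, 0.0, 0.0, 0.001, 0.0, 0.145, 255], [0.0, 0.0, 0.0, 0.001, 0.0, 0.145, 255], [0.0, 0.0, 0.0, 0.001, 0.0, 0.145, 255]]
```

View pics/l_scene.png

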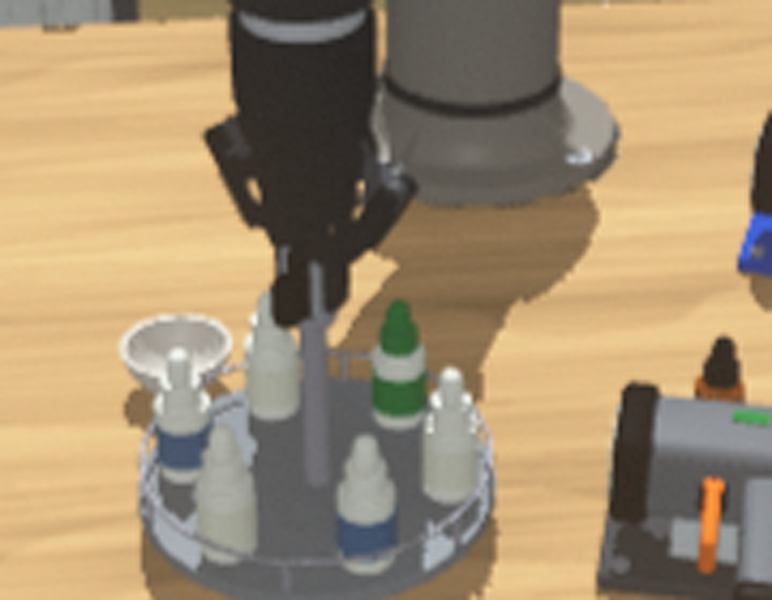

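Emit:
{"name": "play_rows", "arguments": {
  "increments": [
    [0,0,0,0,0,0.05,255],
    [0,0,0,0,0,0.1,255],
    [0,0,0,0,0,0.1,255],
    [0,0,0,0,0,0.1,255],
    [0,0,0,0,0,0.1,255]
  ]
}}

```text
clock: 9.6
tcp_pos: [0.4802, -0.1583, 0.1505]
orientation: [1.81, 2.56, 0.01]
contact_force: [2.1, -0.6, -1.0]
grip_width: 0.0135
```

```bash
python3 plan.py .479 -.158 .150 -17 15 255
```

```text
clock 9.6 tcp [ 0.4802 -0.1583  0.1505] yaw_y 19.49 F [ 2.1 -0.6 -1. ] w 0.0135 j [ 0.55  0.33 -0.41  2.02  0.17  0.82  0.37]
[[0.7, -1.0, 0.5, 0.002, -0.0, 0.145, 255], [0.0, 0.0, 0.0, 0.002, -0.0, 0.145, 255], [0.0, 0.0, 0.0, 0.002, -0.0, 0.145, 255], [0.0, 0.0, 0.0, 0.002, -0.0, 0.145, 255], [0.0, 0.0, 0.0, 0.001, -0.0, 0.057, 255]]
```

Emit:
{"name": "play_rows", "arguments": {
  "increments": [
    [0.5,-0.5,0,0,0,0.12,255],
    [0,0,0,0,0,0.12,255],
    [0,0,0,0,0,0.12,255],
    [0,0,0,0,0,0.1,255],
    [0,0,0,0,0,0.06,255]
  ]
}}

```text
clock: 10.1
tcp_pos: [0.4806, -0.1583, 0.1506]
orientation: [2.429, 1.983, 0.013]
contact_force: [1.1, -0.6, -1.7]
grip_width: 0.0137
```

Emit:
{"name": "play_rows", "arguments": {
  "increments": [
    [0,0,0,0,0,0.03,255],
    [0,0,0,0,0,0,255]
  ]
}}

```text
clock: 10.3
tcp_pos: [0.4807, -0.1584, 0.1505]
orientation: [2.461, 1.944, 0.012]
contact_force: [1.2, -0.2, -0.2]
grip_width: 0.0135
```

```bash
python3 plan.py .479 -.158 .150 -17 15 255;python3 - <<'E'
from h import *
g=save('scene');f=save('top')
a=cv2.resize(g['color'][190:330,220:400],(772,600),interpolation=cv2.INTER_CUBIC);cv2.imwrite('pics/m_scene.png',a)
a=cv2.resize(f['color'][150:290,250:430],(772,600),interpolation=cv2.INTER_CUBIC);cv2.imwrite('pics/m_top.png',a)
ax=np.array([.479,-.1586])
for n,F in(('top',f),('scene',g)):
    hsv=cv2.cvtColor(F['color'],cv2.COLOR_BGR2HSV);m=cv2.inRange(hsv,(50,100,40),(85,255,255));P=cloud(F)
    k,L,s,ce=cv2.connectedComponentsWithStats(m)
    for i in range(1,k):
        if s[i,4]>8 and 180<ce[i][0]<440 and 140<ce[i][1]<330:
            med=np.median(P[L==i],0);q=onplane(F,*ce[i],.098)[:2]-ax;print(n,ce[i].round(1),s[i].tolist(),med.round(3),'if cap: ang',np.degrees(np.arctan2(q[1],q[0])).round(1),np.hypot(*q).round(4))
E
```

```text
clock 10.3 tcp [ 0.4807 -0.1584  0.1505] yaw_y -13.38 F [ 1.2 -0.2 -0.2] w 0.0135 j [ 0.45  0.31 -0.3   2.02  0.12  0.81 -0.15]
[[-0.0, -1.7, 0.5, 0.009, -0.003, 0.063, 255]]
top [285.5 211.5] [282, 210, 8, 4, 22] [0.542 0.08  0.101] if cap: ang 74.9 0.2477
top [347.6 229.3] [345, 226, 6, 8, 38] [ 0.493 -0.081  0.107] if cap: ang 78.3 0.0785
scene [304.6 263. ] [301, 256, 8, 13, 78] [ 0.505 -0.083  0.1  ] if cap: ang 75.3 0.0783
scene [374.5 266.9] [371, 266, 8, 3, 16] [0.545 0.08  0.105] if cap: ang 76.9 0.2475
scene [304.5 278.9] [299, 275, 12, 9, 80] [ 0.513 -0.086  0.059] if cap: ang 39.0 0.1066
```

View pics/m_scene.png

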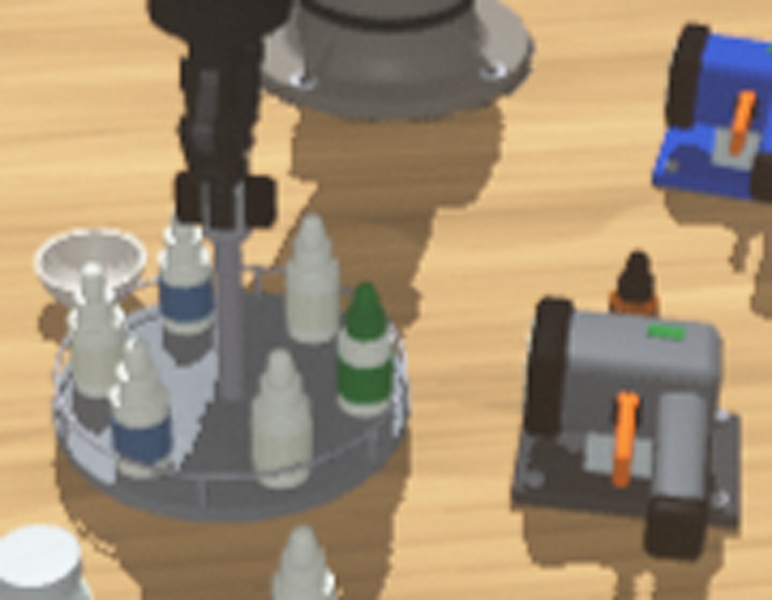

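View pics/m_top.png

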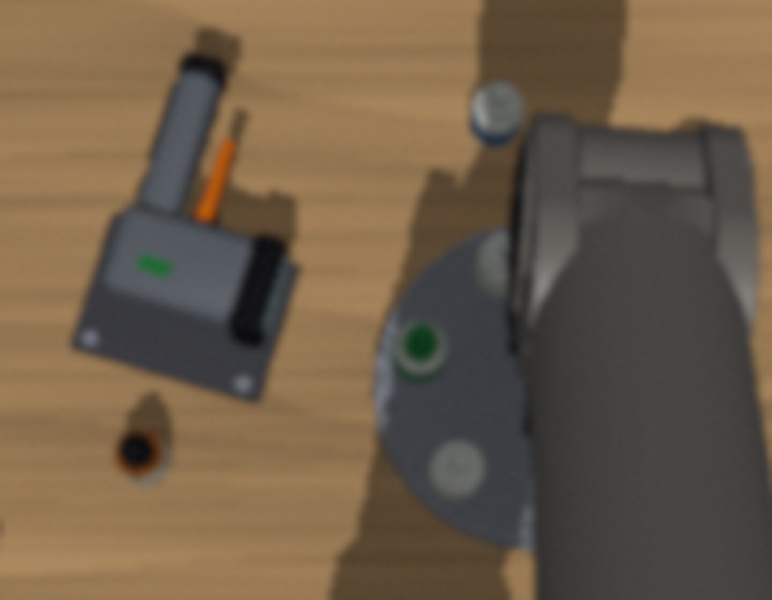

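Emit:
{"name": "play_rows", "arguments": {
  "increments": [
    [0,0,0,0,0,0.035,255],
    [0,0,0,0,0,0.025,255],
    [0,0,0,0,0,0,255],
    [0,0,0,0,0,0,255]
  ]
}}

```text
clock: 10.8
tcp_pos: [0.4807, -0.1583, 0.1505]
orientation: [2.516, 1.872, 0.013]
contact_force: [1.1, -0.4, -1.7]
grip_width: 0.0135
```

```bash
python3 plan.py .479 -.158 .150 -16 15 255;python3 - <<'E'
from h import *
f=save('top');g=save('scene')
yd=np.array([.2835,.959]);xd=np.array([.959,-.2835])
for ax in([.479,-.1586],[.4762,-.1575]):
  for n,F in(('top',f),('scene',g)):
    hsv=cv2.cvtColor(F['color'],cv2.COLOR_BGR2HSV);m=cv2.inRange(hsv,(50,100,40),(85,255,255))
    k,L,s,ce=cv2.connectedComponentsWithStats(m)
    for i in range(1,k):
        if s[i,4]>30 and 180<ce[i][0]<440 and 140<ce[i][1]<275:
            G=onplane(F,*ce[i],.098)[:2];q=G-ax;d=(G-[.5297,.007]);print(n,ce[i].round(1),G.round(4),'ang',np.degrees(np.arctan2(q[1],q[0])).round(1),'scanner x,y',(d@xd).round(4),(d@yd).round(4))
o=r.get_obs();print(o['qvel'].round(4),o['contact_force'],o['grip_width'])
E
```

```text
clock 10.8 tcp [ 0.4807 -0.1583  0.1505] yaw_y -16.71 F [ 1.1 -0.4 -1.7] w 0.0135 j [ 0.44  0.31 -0.29  2.02  0.12  0.81 -0.21]
[[-0.2, -1.7, 0.5, 0.009, -0.003, -0.012, 255]]
top [348.3 227.8] [ 0.4989 -0.0836] ang 75.2 scanner x,y -0.0039 -0.0956
scene [304.4 264. ] [ 0.5031 -0.084 ] ang 72.1 scanner x,y 0.0003 -0.0948
top [348.3 227.8] [ 0.4989 -0.0836] ang 72.9 scanner x,y -0.0039 -0.0956
scene [304.4 264. ] [ 0.5031 -0.084 ] ang 69.9 scanner x,y 0.0003 -0.0948
[-0.0005 -0.0005 -0.0021  0.     -0.0008 -0.0007 -0.0003] [ 1.0256289  -0.2248149  -1.10450222] 0.013679742360393219
```

Emit:
{"name": "play_rows", "arguments": {
  "increments": [
    [0,0,0,0,0,0,255],
    [0,0,0,0,0,0,255],
    [0,0,0,0,0,0,255]
  ]
}}

```text
clock: 11.2
tcp_pos: [0.4807, -0.1583, 0.1505]
orientation: [2.516, 1.872, 0.013]
contact_force: [1.9, -0.2, -0.3]
grip_width: 0.0135
```

```bash
python3 - <<'E'
from h import *
g=save('scene');cv2.imwrite('pics/final.png',g['color']);o=r.get_obs();print(o['clock'],o['grip_width'],o['qvel'].round(3))
E
```

```text
11.25 0.013777540419377989 [-0.001 -0.     0.     0.     0.001  0.001 -0.001]
```

View pics/final.png

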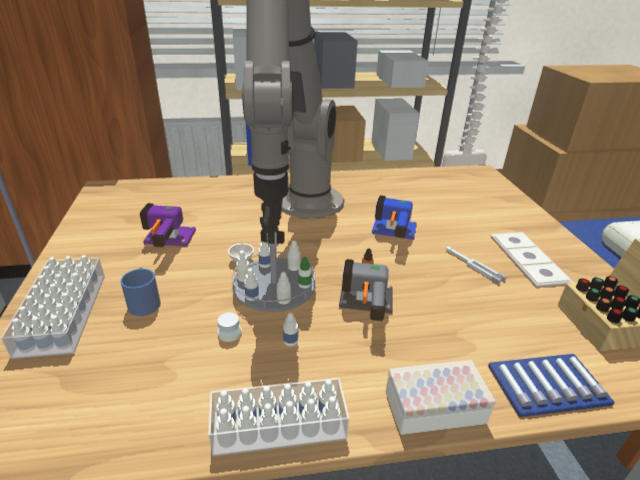

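The green cap at (304,264) faces the scanner at (350,280), the loose things look unmoved, and the bar is still gripped. Handing in.

```bash
python3 -c "
from bench import r
print(r.hand_in())"
```

```text
the job is handed in; nothing more can be done
None
```

I squeezed the grey scanner's trigger and let it spring back. I then turned the carousel about 63° by its bar handle until the green-capped bottle faced the window, and handed in at 11.25 s still gripping the bar.

- **Trigger:** the pads closed to 39.7 mm, against about 41 mm given for fully in. The picture after release showed it back out, as it was before the squeeze.
- **Green bottle:** it measured −4 mm (top camera) and 0 mm (scene camera) sideways of the window line, and about −95 mm along it. The two cameras differ by about 4 mm, but both are inside the 10 mm limit.
- **Window line:** I estimated its direction at 73° to 75° from several edges and aimed for 74°.
- **Hold:** the bar was gripped at 13.7 mm opening, with the grip set to 30 N and the arm still. I could not measure the finger contact force directly.
- **Loose things:** they looked unmoved in the final picture. I did not measure their positions.

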